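Swap the battery pack in a push-push charging dock

ROBOT

A 6-joint arm with a two-finger parallel gripper is mounted at the origin on the work surface. World frame = base frame: x ahead of the robot, y to its left, z up, the work surface at z = 0. Lengths are in m, angles in rad, forces in N, time in s.
With the tool pointing down it reaches from about 0.35 to 1 m from the base axis. Payload 7.1 kg.
Tool frame: the origin (TCP) lies between the finger pads; the fingertips stand 22 mm ahead of it and the grasp point (between the pads) lies 3 mm ahead of it; x points along the fingers, y is the direction in which the jaws open and shut, and the axes are right-handed (so a half turn about x gives the same grasp; the last joint's range is limited). The gripper opens to 85 mm and grips with 20 to 120 N. Pads are 22 mm wide; open, the fingers measure 114 mm over their backs; the gripper's body (76 mm by 85 mm) begins 54 mm behind the grasp point. The pads swing forward as they close: fully open they stand 13 mm farther back than shut.
Start: joints at [-1.177, 0.423, 1.63, -0, 1.089, -0.019], TCP at [0.251, -0.572, 0.253] pointing down, gripper open.
Joint ranges: [-3, 3], [-0.9, 2.11], [0.09, 2.58], [-1.31, 4.45], [0.11, 2.69], [-2.54, 2.54]. Speed limits (rad/s): [2.39, 2.39, 3.01, 3.14, 3.14, 3.14].

INTERFACE

Orientations are given as a rotation vector (axis times angle).
In Python, from rig import manip gives the robot as it stands. The module is installed in compiled form; this text tells all that it offers. Calls block until the motion is done:
- manip.move_to(position, orientation): joint-space move of the TCP to a pose.
- manip.servo_line(position, orientation=None, rate=0.15): straight line of the TCP; orientation=None keeps the orientation; rate is the mean speed in m/s.
- manip.set_joints(angles): joint-space move.
- manip.command_gripper(opening, f_grip=None): finger opening in m; f_grip is the grip in N (None keeps the last); returns when the fingers have stopped.
- manip.hold(seconds).
- manip.solve_ik(position, orientation): joint angles nearest the present ones, or None.
- manip.camera(name): name is "side" or "top" or "wrist"; returns a dict with "image" (384x512x3 uint8, red, green, blue), "fx", "fy", "cx", "cy" (pixels), "cam_to_world" (4x4, takes a point from camera to world coordinates); the wrist camera has in their place "mount" (4x4, takes a point from camera to tool coordinates, whose origin is the TCP and whose axes are the tool frame's). Camera axes: x right, y down, z forward; pixel columns grow to the right and rows downward; lengths in m; the calibration is good to about 2 mm. A picture is of the moment at which its call begins: read the wrist's pose just before it. There is no depth.
A pose or a line that the arm cannot do raises manip.IKError and nothing moves.
- manip.sign_off(): hands the job in, once; it reports no verdict.
Readings, each from a call of its own:
- manip.get_time(): time.
- manip.get_joint_positions(): joint angles.
- manip.get_joint_vel(): joint speeds.
- manip.get_tau(): joint torques, N m.
- manip.get_position(): TCP position.
- manip.get_ee_rot(): TCP orientation.
- manip.get_contact_force(): force on the tool from outside, world axes, zero at the start.
- manip.get_torque(): the same for the moment, N m.
- manip.get_width(): finger opening in m.
Only numpy, scipy, OpenCV 4.12 (cv2) and the standard library are available. Lean on these libraries where they do the work, as an engineer would, in place of code of your own. Each camera call takes 0.05 s, during which the arm holds its last target.

TASK

Swap the two battery packs: press the pack that sits in the charging dock down and let go so that its push-push catch lets it pop up, lift it out and stand it upright in the shallow metal tray; then slide the other pack, which stands on the bench, upright into the dock and press it down until the catch holds it by itself. How deep it must be pressed differs each time, so go by feel, and be gentle: do not push or jam a pack in the dock with more than about 15 newtons. Do not knock over or shove away the other things on the bench.

Things in the scene. Friction and masses are not known exactly. Their poses are not given: they have to be found in the camera images.
- dock: Grey charging dock fixed to the bench: block 120 (x) x 160 (y) x 105 mm high, flat top, with an upright rectangular well in the middle that takes one pack. Origin: centre of its underside, at bench height; z up. A sprung carrier in the well bears the pack; a hidden push-push catch holds the carrier down or lets it rise.
- dock_mouth (a point): Centre of the well's mouth, level with the dock's top (105 mm above its underside). The well is 37 mm wide along the dock's x and 59 mm along its y, with a 4 mm chamfer round the mouth. A pack's 34 mm side goes along the dock's x, with 1.5 mm play each side.
- dock_held (a point): Where the underside of a pack rests when the catch holds it: 48 mm above the dock's underside, the pack's top then 3 mm proud of the dock. To change from held to up or from up to held, press the pack 6 to 14 mm below the held height (the depth differs at each start, unseen), then let go: the catch changes over only on letting go; let go too early and nothing changes.
- dock_up (a point): Where the underside of a pack rests when the carrier is up (ejected, or dock empty): 67.6 mm above the dock's underside, the pack's top 22.6 mm proud. Pressing down meets 3 to 7 N of damped spring (0.5 N more per 10 mm/s), then an end stop that gives about 5 N per mm: a slow press that reaches 10 N has gone far enough. A released pack rises in about 0.7 s.
- dock_pack: Battery pack held in the dock at the start: plain black block 34 (x) x 56 (y) x 60 mm high with a pale band round its sides and fine grey ribs on its flat top, about 0.16 kg, the same either way round. Origin: centre of its underside; z up. The other pack is its twin: they are told apart only by where they are.
- bench_pack: The other battery pack, same shape and size (34 x 56 x 60 mm, black), standing upright on the bench at the start, beside the dock on the left or on the right. Origin: centre of its underside; z up.
- tray: Shallow open aluminium tray, fixed, 100 (x) x 125 (y) mm outside, 14 mm high, walls and floor 4 mm thick, on the other side of the dock from the bench pack. Origin: centre of its underside. A pack standing in it has its origin about 4 mm above the bench.
- meter: Orange hand-held meter, 85 x 165 x 41 mm, lying on the bench behind the dock; leave alone.
- spool: Solder spool, a steel reel 56 mm across and 44 mm high, standing in front of the dock; leave alone.
- flux: Small amber jar with a steel lid, 44 mm across, 35 mm high, in front of the dock; leave alone.
- cleaner: Clear bottle with white cap, 42 mm across, 130 mm high, behind the dock; leave alone.
- tube: White open beaker, 64 mm across, 110 mm high, towards the back right; leave alone.
- driver: Screwdriver, 160 mm long, black handle, lying to the left; leave alone.
Mind the look-alikes: they are no part of the job. Leave any orange or yellow look-alike of the dock alone.

How it is judged:
On the way, in this order (a step that is already met when the one before it is completed fails the run):
1. the pack in the dock is pressed down below the height at which the catch held it (z of dock_pack in the frame of dock below 0.0455 m), for 0.04 s.
2. that pack has popped up in the dock, still upright in the well (z of dock_pack in the frame of dock above 0.059 m and horizontal distance between dock_pack and dock below 0.006 m and angle between dock_pack's own z axis and vertical below 0.15 rad), for 0.1 s.
At the end, for the whole second after the job is handed in: The bench pack is held in the dock by the catch, at rest (origin 44 to 52 mm above the dock's underside, within 6 mm of the well's axis, tilt under 0.1 rad); the pack from the dock stands at rest on the tray's floor inside its walls, tilt under 0.1 rad (z of bench_pack in the frame of dock between 0.044 and 0.052 m and horizontal distance between bench_pack and dock below 0.006 m and angle between each of bench_pack, dock_pack's own z axis and vertical below 0.1 rad and linear speed of each of bench_pack, dock_pack below 0.01 m/s and x of dock_pack in the frame of tray between -0.042 and 0.042 m and y of dock_pack in the frame of tray between -0.052 and 0.052 m and height (world z) of dock_pack below 0.01 m); the robot touches nothing.
It fails at once if the pack from the dock is pushed or jammed in the dock with more than 22 N (contact force between dock_pack and dock above 22 N).
It fails at once if the other pack is pushed or jammed against the dock with more than 30 N (contact force between bench_pack and dock above 30 N).
It fails at once if another thing on the bench is shoved more than 50 mm or knocked over (distance of any of meter, spool, flux, cleaner, tube, driver from where it was at the start of the episode above 0.05 m or angle between any of spool, flux, cleaner, tube's own z axis and vertical above 0.6 rad).
It also fails if it takes over 70 s, if anything falls off the work surface, if the arm or the gripper's body presses on something with over 40 N, if the wrist force passes 120 N, or if a joint passes its speed limit or range.

## Working session

There is one attempt and no reset: what is moved stays moved. The work goes in short steps, each a Python script; the robot and the scene stay as the last script left them, time stands still between calls to the robot, and variables do not carry over. Pictures are saved under pics/ and viewed, and the job is handed in when it is done.

```bash
mkdir -p pics
python3 - <<'E'
from rig import manip
import cv2,numpy as np
np.set_printoptions(precision=4,suppress=True)
for n in ["side","top","wrist"]:
    c=manip.camera(n); cv2.imwrite(f"pics/{n}0.png",c["image"][:,:,::-1])
    print(n,c["fx"],c["fy"],c["cx"],c["cy"]); print(c.get("cam_to_world",c.get("mount")))
print(manip.get_time(),manip.get_ee_rot(),manip.get_position(),manip.get_width())
E
```

```text
side 463.27356444594363 463.27356444594363 246.00301986323387 188.23941650848002
[[-0.6907 -0.4145  0.5926 -0.2301]
 [-0.723   0.4106 -0.5555  0.7972]
 [-0.0131 -0.8122 -0.5833  0.8532]
 [ 0.      0.      0.      1.    ]]
top 473.0337610881024 473.0337610881024 251.87069360639285 194.58420699774112
[[-0.0146 -0.9936  0.1117  0.3788]
 [-0.9998  0.0156  0.0088  0.0514]
 [-0.0105 -0.1115 -0.9937  1.4098]
 [ 0.      0.      0.      1.    ]]
wrist 266.69078779824645 266.69078779824645 258.0885239182272 193.66861478621504
[[-0.0002 -0.3207  0.9472 -0.1211]
 [ 1.     -0.0006  0.     -0.0012]
 [ 0.0006  0.9472  0.3207 -0.0837]
 [ 0.      0.      0.      1.    ]]
0.15 [ 1.9943  0.4188 -1.9947] [ 0.2506 -0.5721  0.2527] 0.08498913998745959
```

View pics/top0.png

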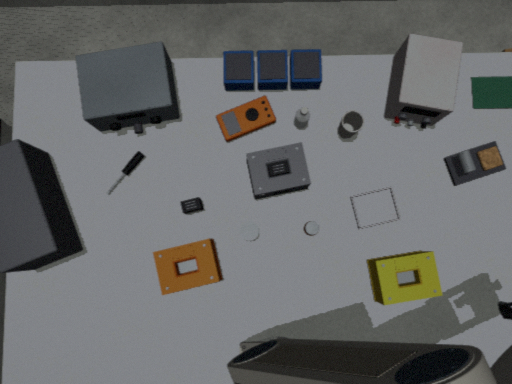

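View pics/side0.png

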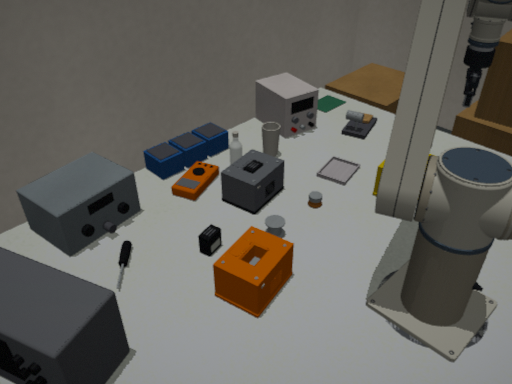

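The top view shows the grey dock at about (278,170), the bench pack on the left at (192,205), and the tray on the right at (375,208). The orange and yellow blocks are decoys. I'll get coarse positions first, then use the wrist camera for finer ones.

```bash
cat > h.py <<'E'
import numpy as np,cv2
from scipy.spatial.transform import Rotation as R
from rig import manip
np.set_printoptions(precision=4,suppress=True)
def down(yaw):
    # tool x = -z world; tool y (jaw dir) at world angle yaw
    y=np.array([np.cos(yaw),np.sin(yaw),0]);x=np.array([0,0,-1.]);z=np.cross(x,y)
    return R.from_matrix(np.stack([x,y,z],1)).as_rotvec()
def ray(c,T,uv,z):
    d=T[:3,:3]@np.array([(uv[0]-c["cx"])/c["fx"],(uv[1]-c["cy"])/c["fy"],1]); o=T[:3,3]
    return o+d*(z-o[2])/d[2]
def proj(c,T,p):
    q=np.linalg.inv(T)@np.append(p,1); return np.array([c["fx"]*q[0]/q[2]+c["cx"],c["fy"]*q[1]/q[2]+c["cy"]])
def wrist(name):
    p=manip.get_position();r=manip.get_ee_rot();c=manip.camera("wrist")
    T=np.eye(4);T[:3,:3]=R.from_rotvec(r).as_matrix();T[:3,3]=p
    T=T@c["mount"]
    cv2.imwrite(f"pics/{name}.png",c["image"][:,:,::-1])
    np.savez(f"pics/{name}.npz",T=T,image=c["image"],**{k:c[k] for k in("fx","fy","cx","cy")})
    return c,T
def load(name):
    d=dict(np.load(f"pics/{name}.npz"));return d,d["T"]
E
python3 - <<'E'
from h import *
c=manip.camera("top");T=c["cam_to_world"]
for n,uv,z in [("dockTL",(247,154),.105),("dockTR",(304,144),.105),("mouth",(279,168),.105),("pack",(192,204),.06),("tray",(375,208),.014)]+[("t%d"%i,u,.014) for i,u in enumerate([(351,196),(391,188),(399,219),(359,228)])]:
    print(n,ray(c,T,uv,z))
im=c["image"][:,:,::-1];cv2.imwrite("pics/crop.png",cv2.resize(im[130:240,160:420],None,fx=3,fy=3,interpolation=cv2.INTER_CUBIC))
print(R.from_rotvec(manip.get_ee_rot()).as_matrix())
for yaw in(0,np.pi,np.pi/2,-np.pi/2): print(yaw,manip.solve_ik([.45,0,.3],down(yaw)))
E
```

```text
dockTL [0.6401 0.075  0.105 ]
dockTR [ 0.6659 -0.0854  0.105 ]
mouth [ 0.5989 -0.0138  0.105 ]
pack [0.506  0.2355 0.06  ]
tray [ 0.49   -0.2991  0.014 ]
t0 [ 0.5268 -0.2297  0.014 ]
t1 [ 0.5488 -0.349   0.014 ]
t2 [ 0.4565 -0.3681  0.014 ]
t3 [ 0.4318 -0.2496  0.014 ]
[[-0.0004  0.4012 -0.916 ]
 [ 0.0009 -0.916  -0.4012]
 [-1.     -0.001  -0.    ]]
0 [-0.0264  0.1001  1.9533 -0.      1.0882 -0.0264]
3.141592653589793 None
1.5707963267948966 [-0.0264  0.1001  1.9533 -0.      1.0882 -1.5972]
-1.5707963267948966 [-0.0264  0.1001  1.9533 -0.      1.0882  1.5443]
```

View pics/crop.png

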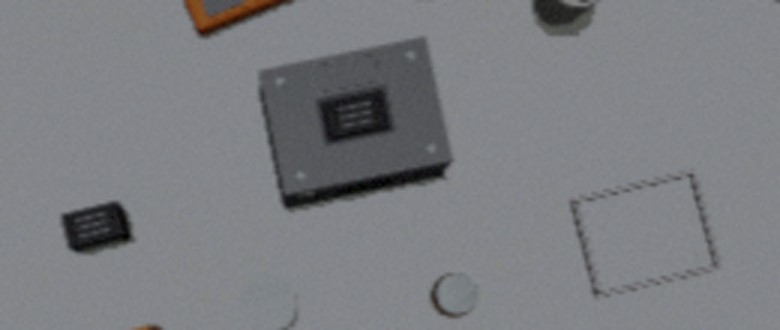

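The crop agrees with the task: dock yaw is about +0.16 rad, with the mouth near (0.60,-0.013). The arm can shoot the tray and then the dock with the wrist camera on the way.

Run:
```python
from h import *
manip.move_to([.49,-.30,.28],down(.16)); manip.hold(.2); wrist("wtray")
manip.move_to([.60,-.013,.28],down(.16)); manip.hold(.2); wrist("wdock")
print(manip.get_time(),manip.get_contact_force())
```

```text
3.2333 [-0.2358 -0.7621  0.315 ]
```

View pics/wtray.png

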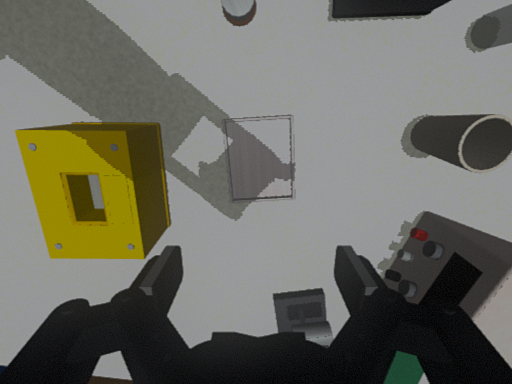

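View pics/wdock.png

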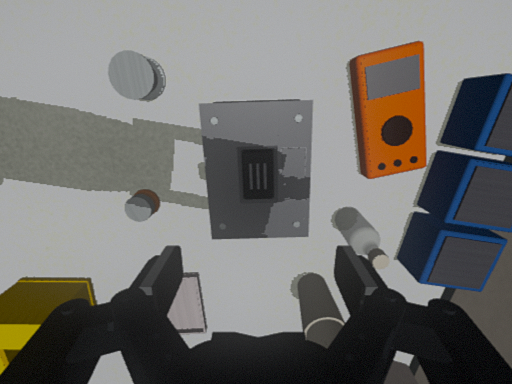

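wtray shows the tray rim at about (224,119), (293,115), (296,199) and (231,202). wdock shows the dock top with screws near (215,122), (298,118), (223,226) and (299,225), and the pack top in the well at about (258,175). I'll zoom in and measure.

Run:
```python
from h import *
c,T=load("wdock")
for a in [(200,104),(313,100),(308,237),(211,239)]: print("corner",ray(c,T,a,.105))
g=cv2.cvtColor(c["image"],cv2.COLOR_RGB2GRAY)
S=[]
for a in [(215,122),(298,118),(299,225),(223,226)]:
    w=g[a[1]-7:a[1]+8,a[0]-7:a[0]+8].astype(float); w=np.clip(w-np.median(w)-20,0,None)
    yy,xx=np.mgrid[-7:8,-7:8]; uv=(a[0]+(w*xx).sum()/w.sum(),a[1]+(w*yy).sum()/w.sum())
    p=ray(c,T,uv,.105);S.append(p);print("screw",uv,p)
S=np.array(S);print("screw centre",S.mean(0)); 
d1=S[0]-S[3];d2=S[1]-S[2];e1=S[1]-S[0];e2=S[2]-S[3]
for d in(d1,d2): print("ylen",np.linalg.norm(d),"yaw",np.arctan2(-d[0],d[1]))
for d in(e1,e2): print("xlen",np.linalg.norm(d),"yaw",np.arctan2(d[1],d[0]))
crop=c["image"][90:250,190:330,::-1];cv2.imwrite("pics/c1.png",cv2.resize(crop,None,fx=3.6,fy=3.6,interpolation=cv2.INTER_CUBIC))
m=((g<45)*255).astype(np.uint8);m2=np.zeros_like(m);m2[135:212,228:290]=m[135:212,228:290]
k,l,st,ce=cv2.connectedComponentsWithStats(m2);i=1+st[1:,4].argmax();print(st[i],ce[i])
r=cv2.minAreaRect(cv2.findContours((l==i).astype(np.uint8),0,2)[0][0]);b=cv2.boxPoints(r);
for q in b: print("dark",q,ray(c,T,q,.105))
print("darkc",ray(c,T,r[0],.105))
c,T=load("wtray")
Q=np.array([ray(c,T,a,.014) for a in [(224,119),(293,115),(296,199),(231,202)]]);print(Q,Q.mean(0))
crop=c["image"][100:215,205:320,::-1];cv2.imwrite("pics/c2.png",cv2.resize(crop,None,fx=4,fy=4,interpolation=cv2.INTER_CUBIC))
```

```text
corner [0.5272 0.0585 0.105 ]
corner [0.6437 0.0811 0.105 ]
corner [ 0.6733 -0.0767  0.105 ]
corner [ 0.5547 -0.0983  0.105 ]
screw (np.float64(213.75080558539204), np.float64(120.35660580021482)) [0.5432 0.0442 0.105 ]
screw (np.float64(298.0890890890891), np.float64(117.82082082082083)) [0.632 0.061 0.105]
screw (np.float64(296.27532467532467), np.float64(223.96623376623376)) [ 0.6553 -0.0616  0.105 ]
screw (np.float64(221.54166666666666), np.float64(225.33333333333334)) [ 0.5655 -0.0777  0.105 ]
screw centre [ 0.599  -0.0085  0.105 ]
ylen 0.12391371762699713 yaw 0.18100965478467568
ylen 0.12472873435771703 yaw 0.18795152031437581
xlen 0.09037679851661745 yaw 0.1865306033391749
xlen 0.09124180131774079 yaw 0.17757867331952987
[ 241  149   33   51 1322] [257.4365 173.1437]
dark [241. 149.] [0.5762 0.0184 0.105 ]
dark [273. 149.] [0.6113 0.024  0.105 ]
dark [273. 199.] [ 0.6216 -0.0341  0.105 ]
dark [241. 199.] [ 0.5843 -0.0401  0.105 ]
darkc [ 0.5982 -0.0071  0.105 ]
[[ 0.4332 -0.2459  0.014 ]
 [ 0.5274 -0.2254  0.014 ]
 [ 0.5567 -0.3467  0.014 ]
 [ 0.4583 -0.3674  0.014 ]] [ 0.4939 -0.2963  0.014 ]
```

View pics/c1.png

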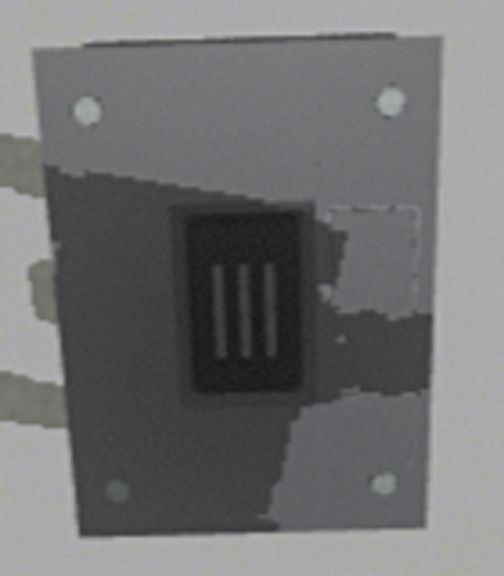

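View pics/c2.png

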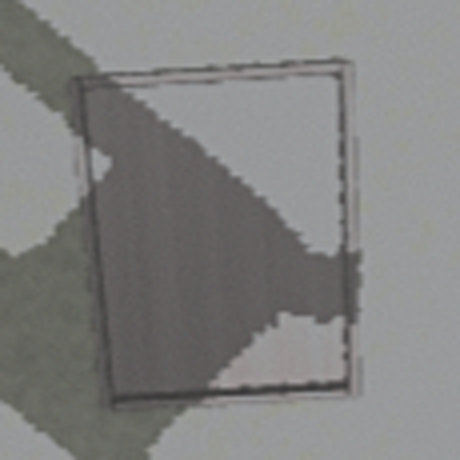

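Screw spacing (124 x 91 mm) and corners (120 x 160 mm) fit the dock: centre (0.599,-0.0085), yaw 0.183. The tray is at (0.494,-0.296). The top view puts the dock's y about 5 mm away from that. I'll turn the wrist 90°, which is also the pressing orientation, and look again to separate the calibration bias.

Run:
```python
from h import *
manip.move_to([.599,-.009,.25],down(.183+np.pi/2)); manip.command_gripper(0.0,20);manip.hold(.1); c,T=wrist("wdock2")
print(manip.get_time(),manip.get_contact_force(),manip.get_width(),manip.get_joint_positions())
for p in [[.5432,.0442,.105],[.632,.061,.105],[.6553,-.0616,.105],[.5655,-.0777,.105]]: print(proj(c,T,p))
```

```text
5.5667 [-0.9285  0.9491  0.0861] -0.00044811609603029556 [-0.0349  0.3892  1.6918  0.      1.0606 -1.7887]
[319.8527 142.3827]
[314.1105 225.4266]
[200.49   225.9736]
[194.5606 142.1914]
```

View pics/wdock2.png

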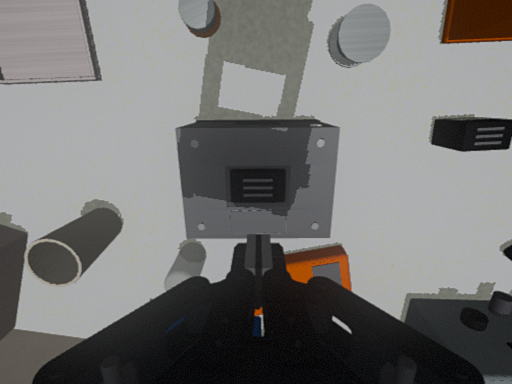

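Run:
```python
from h import *
c,T=load("wdock2")
g=cv2.cvtColor(c["image"],cv2.COLOR_RGB2GRAY);S=[]
for a in [(320,143),(315,226),(201,226),(194,143)]:
    w=g[a[1]-5:a[1]+6,a[0]-5:a[0]+6].astype(float); w=np.clip(w-np.median(w)-20,0,None)
    yy,xx=np.mgrid[-5:6,-5:6]; uv=(a[0]+(w*xx).sum()/w.sum(),a[1]+(w*yy).sum()/w.sum())
    p=ray(c,T,uv,.105);S.append(p);print("screw",uv,p)
S=np.array(S);print("screw centre",S.mean(0),np.linalg.norm(S[0]-S[3]),np.linalg.norm(S[0]-S[1]))
d=S[0]-S[3];print(np.arctan2(-d[0],d[1]))
c=manip.camera("top");T=c["cam_to_world"]
im=c["image"][:,:,::-1];cv2.imwrite("pics/crop2.png",cv2.resize(im[130:210,235:325],None,fx=8,fy=7,interpolation=cv2.INTER_CUBIC))
print(proj(c,T,[.599,-.0085,.105]))
```

```text
screw (np.float64(320.251629726206), np.float64(142.77574967405477)) [0.5435 0.0447 0.105 ]
screw (np.float64(314.54133858267716), np.float64(225.86417322834646)) [0.6324 0.0616 0.105 ]
screw (np.float64(200.96069868995633), np.float64(226.53930131004367)) [ 0.6559 -0.061   0.105 ]
screw (np.float64(194.0), np.float64(142.5)) [ 0.5659 -0.0782  0.105 ]
screw centre [ 0.5994 -0.0082  0.105 ] 0.12492427673618423 0.09051893887162987
0.1802837988745101
[277.0869 167.9862]
```

The two wrist views agree to within 0.5 mm, so the dock is at (0.5992,-0.0084) with yaw 0.182, and the top-camera offset is that camera's own error. Next I'll press, watching the force.

```bash
cat >> h.py <<'E'
DOCK=np.array([.5992,-.0084]);YAW=.182
def press(ztip_start,ztip_min,limit=10.0,step=.001):
    o=down(YAW+np.pi/2)
    manip.servo_line([*DOCK,ztip_start+.022],o,rate=.1); manip.hold(.15)
    f0=manip.get_contact_force()[2]; z=ztip_start; log=[]
    while z>ztip_min:
        z-=step; manip.servo_line([*DOCK,z+.022],rate=.02)
        f=manip.get_contact_force()[2]-f0; log.append((round(z,4),round(manip.get_position()[2]-.022,4),round(f,2)))
        if abs(f)>limit: break
    print(f0,manip.get_time()); print(log)
E
python3 - <<'E'
from h import *
press(.114,.088)
manip.hold(.15);print(manip.get_contact_force(),manip.get_time())
E
```

```text
0.2003094574115601 11.3083
[(0.113, np.float64(0.1131), np.float64(0.03)), (0.112, np.float64(0.1119), np.float64(-0.54)), (0.111, np.float64(0.1109), np.float64(-0.02)), (0.11, np.float64(0.1099), np.float64(-1.23)), (0.109, np.float64(0.1089), np.float64(-0.46)), (0.108, np.float64(0.1082), np.float64(0.79)), (0.107, np.float64(0.1073), np.float64(4.48)), (0.106, np.float64(0.1062), np.float64(3.99)), (0.105, np.float64(0.1051), np.float64(5.17)), (0.104, np.float64(0.1041), np.float64(4.01)), (0.103, np.float64(0.1031), np.float64(5.01)), (0.102, np.float64(0.1021), np.float64(5.43)), (0.101, np.float64(0.1011), np.float64(5.24)), (0.1, np.float64(0.1002), np.float64(5.32)), (0.099, np.float64(0.0992), np.float64(5.88)), (0.098, np.float64(0.0983), np.float64(5.96)), (0.097, np.float64(0.0978), np.float64(11.18))]
[-3.0164 -0.0094 10.1647] 11.4583
```

Contact came at 0.108 m, exactly the held height, and the end stop was about 10 mm deeper at 10–11 N. I'll let go and look.

Run:
```python
from h import *
manip.servo_line([*DOCK,.20],rate=.06)
manip.move_to([*DOCK,.22],down(YAW));manip.command_gripper(.085); c,T=wrist("wup"); print(manip.get_time())
for p in [[.017,.028],[.017,-.028],[-.017,-.028],[-.017,.028]]:
    q=DOCK+np.array([[np.cos(YAW),-np.sin(YAW)],[np.sin(YAW),np.cos(YAW)]])@p
    print(proj(c,T,[*q,.1276]))
```

```text
15.1917
[277.7328 174.9136]
[276.2884 235.7107]
[238.2217 235.7343]
[236.5596 174.9395]
```

View pics/wup.png

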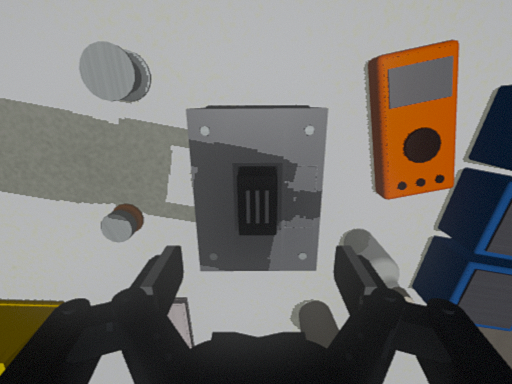

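The pack top spans (238–277, 176–236), matching the predicted popped-up outline to about 1 px. Now I'll grasp and lift.

Run:
```python
from h import *
manip.servo_line([*DOCK,.128],down(YAW),rate=.12); f0=manip.get_contact_force()
manip.command_gripper(.03,30); print(manip.get_width(),manip.get_contact_force()-f0,manip.get_position())
manip.servo_line([*DOCK,.145],rate=.06); print(manip.get_width(),manip.get_contact_force()-f0)
manip.servo_line([*DOCK,.235],rate=.15); print(manip.get_width(),manip.get_contact_force()-f0,manip.get_time())
wrist("wheld")
```

```text
0.03354709716464718 [-0.7444  0.0924  1.7134] [ 0.5994 -0.0084  0.1284]
0.0332362753223498 [-0.7172  0.4174 -1.3023]
0.03352168216196011 [-0.6109 -0.8344 -1.924 ] 17.8083
```

View pics/wheld.png

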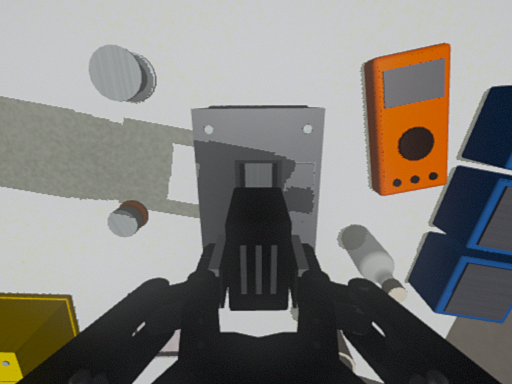

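The pack is held upright at (258,250) in the picture, width 33.5 mm. Its underside is about 60.8 mm below the TCP. Next I'll place it in the tray.

Run:
```python
from h import *
t=[.494,-.296];o=down(.21)
manip.move_to([*t,.20],o)
manip.servo_line([*t,.085],rate=.15); manip.hold(.1); f0=manip.get_contact_force()[2]
z=.072; manip.servo_line([*t,z],rate=.08)
while z>.060:
    z-=.001; manip.servo_line([*t,z],rate=.02); f=manip.get_contact_force()[2]-f0
    if f>2.5: break
print(z,f,manip.get_width())
manip.command_gripper(.065); manip.servo_line([*t,.16],rate=.15)
manip.hold(.1); wrist("wplaced"); c=manip.camera("top"); cv2.imwrite("pics/tp.png",c["image"][100:300,100:420,::-1]); print(manip.get_time())
```

```text
0.06399999999999999 10.715730250224935 0.03327902661397783
23.7583
```

View pics/wplaced.png

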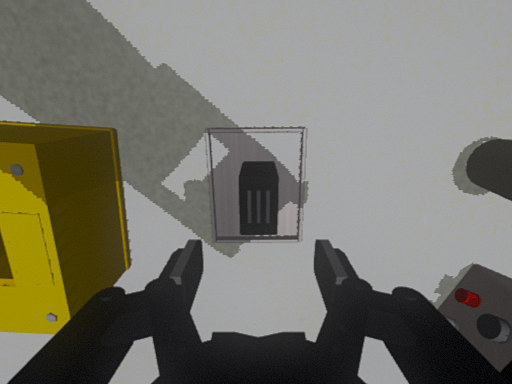

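View pics/tp.png

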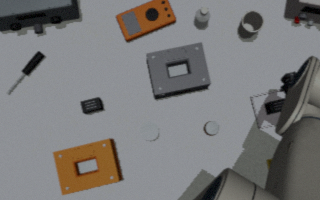

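The pack stands in the tray, top at about (258,205), inside the walls. Now the bench pack.

Run:
```python
from h import *
manip.move_to([.50,0.0,.25],down(.18))
manip.move_to([.508,.24,.19],down(.18)); manip.command_gripper(.085); manip.hold(.1)
c,T=wrist("wbp");print(manip.get_time())
cv2.imwrite("pics/c3.png",cv2.resize(c["image"][120:270,190:330,::-1],None,fx=4,fy=4,interpolation=cv2.INTER_CUBIC))
```

```text
26.4083
```

View pics/wbp.png

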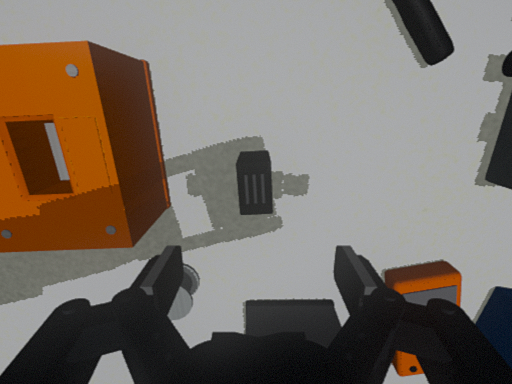

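View pics/c3.png

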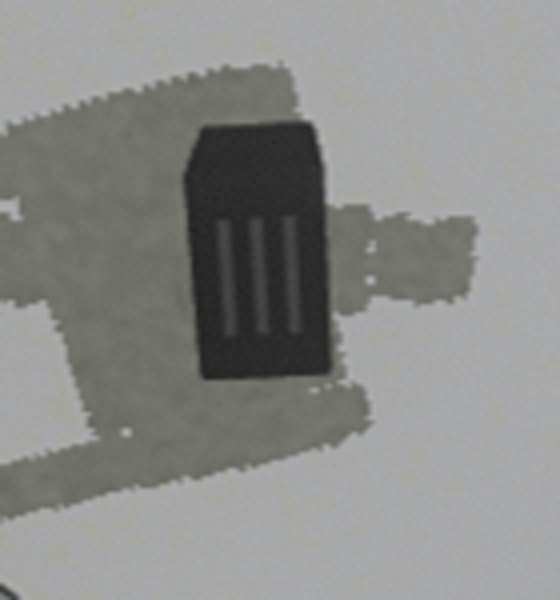

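The zoom shows the bench pack's top face corners at about (236,164), (270.8,162), (272.8,213.5) and (240.5,214.8), with the ribs centred at about (254.8,188.7).

Run:
```python
from h import *
c,T=load("wbp")
P=np.array([ray(c,T,a,.06) for a in[(235.9,164.1),(270.6,161.9),(272.5,213.2),(240.3,214.5)]])
print(P,P.mean(0)); n=np.linalg.norm
for i,j in((0,1),(3,2)): d=P[j]-P[i];print("x",n(d),np.arctan2(d[1],d[0]))
for i,j in((3,0),(2,1)): d=P[j]-P[i];print("y",n(d),np.arctan2(-d[0],d[1]))
print("ribs",ray(c,T,(254.6,188.6),.06))
c,T=load("wplaced")
P=np.array([ray(c,T,a,.064) for a in[(239.,176.),(278.,176.),(277.,235.),(240.,235.)]]);print("placed",P.mean(0))
```

```text
[[0.4829 0.2643 0.06  ]
 [0.5153 0.2723 0.06  ]
 [0.5274 0.2205 0.06  ]
 [0.4953 0.2133 0.06  ]] [0.5052 0.2426 0.06  ]
x 0.0333167633412774 0.2429098569318752
x 0.03292023243550354 0.22221043009235858
y 0.05251501682031775 0.23771546623015335
y 0.053199989340100326 0.23019587376023545
ribs [0.5048 0.2432 0.06  ]
placed [ 0.4945 -0.2962  0.064 ]
```

Position (0.505,0.243), yaw 0.234, and the sizes fit roughly (33 x 53 mm). I'll grasp, lift, and compare with how the first pack sat in the gripper.

Run:
```python
from h import *
b=[.505,.243];o=down(.234)
manip.command_gripper(.065)
manip.move_to([*b,.14],o)
manip.servo_line([*b,.061],rate=.1)
manip.command_gripper(.03,30);print(manip.get_width(),manip.get_position())
manip.servo_line([*b,.235],rate=.2)
manip.move_to([*DOCK,.235],down(YAW));manip.hold(.2)
c,T=wrist("wheld2");print(manip.get_time(),manip.get_width(),manip.get_position())
a=load("wheld")[0]["image"]
cv2.imwrite("pics/cmp.png",np.hstack([cv2.resize(i[170:330,200:320,::-1],None,fx=3,fy=3) for i in(a,c["image"])]))
```

```text
0.03365823530786731 [0.5053 0.2432 0.0617]
30.6917 0.033170231376478974 [ 0.5991 -0.0071  0.2351]
```

View pics/cmp.png

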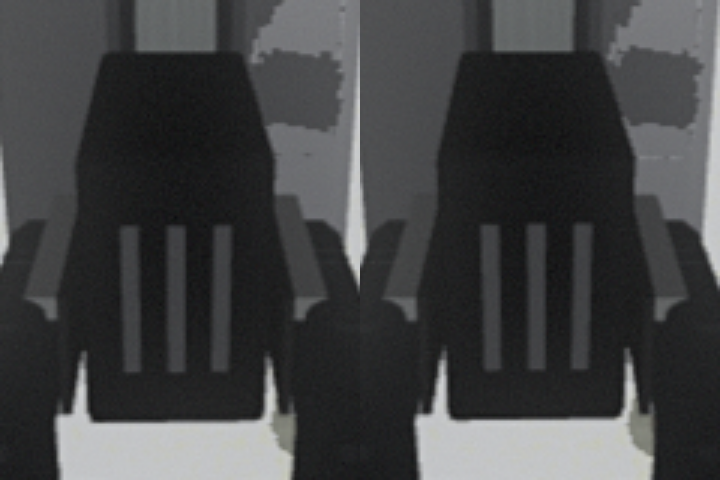

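The two grips are nearly identical, less than 1 px apart, so the pack is centred. I'll insert it slowly with force checks.

Run:
```python
from h import *
manip.servo_line([*DOCK,.172],down(YAW),rate=.12); manip.hold(.2); f0=manip.get_contact_force();z=.172;L=[]
print(manip.get_position())
while z>.1305:
    z-=.0015; manip.servo_line([*DOCK,z],rate=.03); f=manip.get_contact_force()-f0; L.append((round(z,4),*np.round(f,1)))
    if f[2]>5 or np.hypot(f[0],f[1])>8: break
print(np.array(L)[-14:]); print(manip.get_time(),manip.get_position())
```

```text
[ 0.5998 -0.0084  0.173 ]
[[ 0.1495 -0.5     0.6    -0.3   ]
 [ 0.148  -1.     -0.3    -0.7   ]
 [ 0.1465 -0.2     0.     -0.2   ]
 [ 0.145   0.2     0.3     0.1   ]
 [ 0.1435 -0.4    -0.4     0.    ]
 [ 0.142  -0.3     0.1    -0.3   ]
 [ 0.1405 -0.4    -0.1     0.2   ]
 [ 0.139  -0.7     0.5    -1.2   ]
 [ 0.1375 -0.5    -0.3    -0.5   ]
 [ 0.136  -0.3     0.7    -0.9   ]
 [ 0.1345 -0.2     0.5    -0.3   ]
 [ 0.133  -0.6     0.3    -0.6   ]
 [ 0.1315 -0.2    -0.1    -0.2   ]
 [ 0.13   -0.5    -0.2    -0.3   ]]
38.5667 [ 0.5991 -0.0084  0.1299]
```

It slid in without resistance. Release, turn, close, and press from 0.130 m.

Run:
```python
from h import *
manip.command_gripper(.065); manip.servo_line([*DOCK,.20],rate=.15)
manip.move_to([*DOCK,.20],down(YAW+np.pi/2)); manip.command_gripper(0.,20)
press(.131,.092,limit=10.5)
manip.hold(.15);print(manip.get_contact_force(),manip.get_time())
manip.servo_line([*DOCK,.19],rate=.06); manip.hold(.3)
wrist("wend");print(manip.get_time())
```

```text
1.3545157115872024 51.3917
[(0.13, np.float64(0.1303), np.float64(-0.93)), (0.129, np.float64(0.129), np.float64(-2.08)), (0.128, np.float64(0.1279), np.float64(-1.35)), (0.127, np.float64(0.1272), np.float64(0.76)), (0.126, np.float64(0.1261), np.float64(1.13)), (0.125, np.float64(0.125), np.float64(1.25)), (0.124, np.float64(0.1239), np.float64(2.85)), (0.123, np.float64(0.1229), np.float64(1.29)), (0.122, np.float64(0.1219), np.float64(2.01)), (0.121, np.float64(0.1209), np.float64(2.21)), (0.12, np.float64(0.1199), np.float64(1.97)), (0.119, np.float64(0.1189), np.float64(1.72)), (0.118, np.float64(0.1179), np.float64(2.2)), (0.117, np.float64(0.117), np.float64(1.51)), (0.116, np.float64(0.116), np.float64(2.56)), (0.115, np.float64(0.115), np.float64(2.74)), (0.114, np.float64(0.114), np.float64(2.64)), (0.113, np.float64(0.113), np.float64(2.33)), (0.112, np.float64(0.112), np.float64(2.25)), (0.111, np.float64(0.111), np.float64(3.79)), (0.11, np.float64(0.11), np.float64(3.17)), (0.109, np.float64(0.109), np.float64(3.64)), (0.108, np.float64(0.108), np.float64(2.93)), (0.107, np.float64(0.107), np.float64(4.17)), (0.106, np.float64(0.106), np.float64(2.9)), (0.105, np.float64(0.1051), np.float64(3.33)), (0.104, np.float64(0.1041), np.float64(3.79)), (0.103, np.float64(0.1031), np.float64(4.64)), (0.102, np.float64(0.1021), np.float64(4.15)), (0.101, np.float64(0.1012), np.float64(4.46)), (0.1, np.float64(0.1002), np.float64(5.71)), (0.099, np.float64(0.0992), np.float64(5.19)), (0.098, np.float64(0.0982), np.float64(5.22)), (0.097, np.float64(0.0974), np.float64(6.41)), (0.096, np.float64(0.0969), np.float64(9.42)), (0.095, np.float64(0.0964), np.float64(13.77))]
[-4.483  -0.1855 17.269 ] 51.5417
53.2583
```

View pics/wend.png

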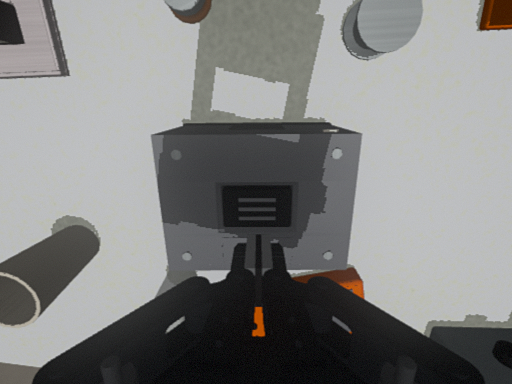

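The pack seems to be down, in the well at (257,206). I'll check its height against projected outlines and look at the tray from the side.

Run:
```python
from h import *
c,T=load("wend")
Rm=np.array([[np.cos(YAW),-np.sin(YAW)],[np.sin(YAW),np.cos(YAW)]])
for h in(.108,.1276): print(h,[proj(c,T,[*(DOCK+Rm@p),h]).round(1) for p in[[.017,.028],[.017,-.028],[-.017,-.028],[-.017,.028]]])
manip.servo_line([*DOCK,.25],rate=.2)
s=manip.camera("side")["image"][:,:,::-1]
cv2.imwrite("pics/send.png",cv2.resize(s[120:240,150:400],None,fx=3,fy=3,interpolation=cv2.INTER_CUBIC));print(manip.get_time())
cv2.imwrite("pics/c4.png",cv2.resize(c["image"][130:275,145:365,::-1],None,fx=3,fy=3))
```

```text
0.108 [array([289.8, 227.7]), array([223.1, 227.8]), array([221.3, 189.2]), array([291.4, 189.1])]
0.1276 [array([292.7, 239. ]), array([220., 239.]), array([217.8, 197.4]), array([294.6, 197.3])]
53.7583
```

View pics/send.png

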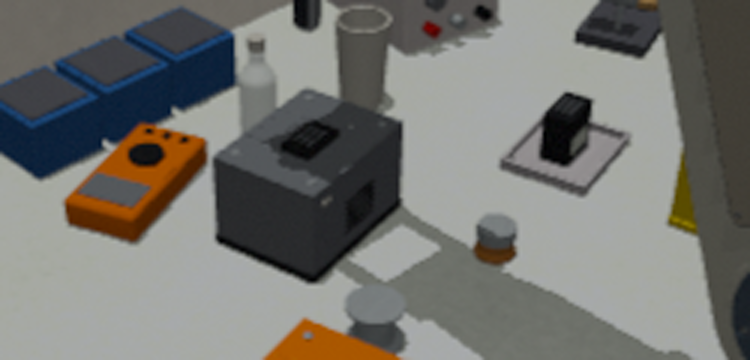

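View pics/c4.png

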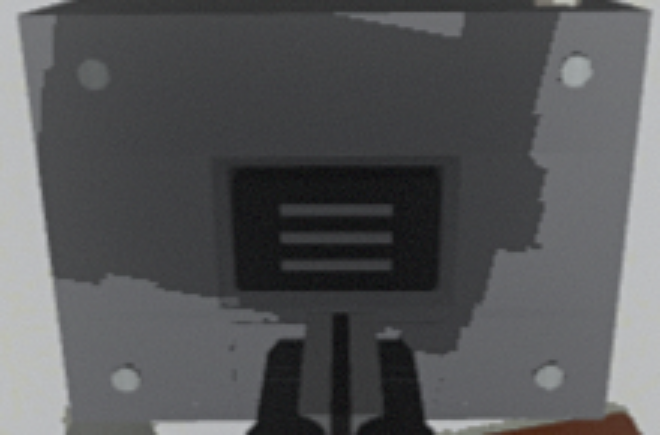

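The near edge of the pack is at row 227, where the held height predicts 227.7 and the up height 239, so the catch is holding it. The side view shows the other pack upright in the tray and nothing else disturbed.

Run:
```python
from rig import manip
manip.sign_off();print(manip.get_time())
```

```text
the job is handed in; nothing more can be done
the job is handed in; nothing more can be done
```

The two packs are swapped and the job is handed in, at about 54 s of the 70 s allowed.

- **Dock pack:** I pressed it about 10 mm below its held height, at 10–11 N, and it popped up on release. I lifted it out and stood it in the tray at about (0.4945, -0.296), within about 1 mm of the tray's measured centre. The side view shows it upright.
- **Bench pack:** It slid into the dock with no sideways resistance, and I pressed it about 11.6 mm below held height, to the end stop. On release it stayed down. The last wrist picture fits the held height to about 1 px: its near edge is at row 227, against 227.7 predicted if held and 239 if up.
- **Other things on the bench:** The side view shows nothing disturbed around the dock and tray, and the gripper was clear of everything at the end.

**Checks that were off:**
- **Final press:** It overshot my 10.5 N stop. It read about 14 N at the last step and about 16–17 N while holding, above the requested 15 N but under the 30 N failure limit.
- **Tray:** Setting the first pack down gave about 10.7 N against the tray floor.
- **Top camera:** It placed the dock about 5 mm off in y. I used the wrist views, which agreed with each other to 0.5 mm.

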